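Vent the air vessel through its locked bleed valve

ROBOT

A 6-joint arm with a two-finger parallel gripper is mounted at the origin on a cart in front of the work surface, level with it; the furniture and walls round the work are solid. World frame = base frame: x ahead of the robot, y to its left, z up, the work surface at z = 0. Lengths are in m, angles in rad, forces in N, time in s.
With the tool pointing down it reaches from about 0.375 to 0.975 m from the base axis. Payload 3.8 kg.
Tool frame: the origin (TCP) lies between the finger pads; the fingertips stand 14 mm ahead of it and the grasp point (between the pads) lies 5 mm behind it; z points along the fingers, y is the line along which they close (so a half turn about z gives the same grasp; the last joint's range is limited). The gripper opens to 85 mm and grips with 20 to 120 N. Pads are 22 mm wide; open, the fingers measure 114 mm over their backs; the gripper's body (76 mm by 85 mm) begins 54 mm behind the grasp point. The pads swing forward as they close: fully open they stand 13 mm farther back than shut.
Start: joints at [1.146, 0.264, 1.604, -0, 1.274, -0.037], TCP at [0.255, 0.625, 0.245] pointing down, gripper open.
Joint ranges: [-2.63, 2.63], [-0.94, 2.18], [0.31, 2.57], [-1.31, 4.45], [0, 2.66], [-2.55, 2.55]. Speed limits (rad/s): [2.57, 2.57, 3.14, 3.14, 3.14, 3.14].

INTERFACE

Orientations are given as a unit quaternion [x, y, z, w].
In Python, from plant import robot, get_image, camera_model, order gives the robot as it stands.
- The arm moves only by the tool carry_out, never from a script. Its argument "series" is a list of rows, each a list of 3 entries, a list of its own where there are three numbers: the opening, from 0 (shut) to 1 (fully open), then the shift along the world's x, y, z in cm, then the turn about the world's z in degrees. A call has 1 to 5 rows; each row is the pose to reach, as a shift and turn from the pose commanded when the call began; what a row does not reach only later rows make up. A row lasts 1/10 s, in which the tool goes at most 50 mm and 8.59 degrees, less where a joint would pass 70% of its speed; a pose out of reach is approached as far as the arm can. A call with a gripper value outside its range is refused whole. The fingers move at their own pace and stop on an object; the grip force is fixed at half the most. Time passes only in rows, so rows that repeat a pose let the fingers close. It gives the time, the measured TCP pose, the force, the opening and the grip force at its end, in the units of the state.
- robot.observe(): the state, without advancing time (a new reading comes with each control period).
- get_image(name): name is "scene" or "top" or "wrist"; returns the picture (480x640x3 uint8, blue, green, red); there is no depth.
- camera_model(name): a dict with "fov_y" (degrees; the focal length in pixels is half the picture's height over the tangent of half this angle, whatever the lens; pixels are square), "cx", "cy" (the principal point, pixels), "origin" and "attitude" of the camera in the world; the wrist camera has in their place "T_tool_cam" (4x4, takes a point from camera to tool coordinates, whose origin is the TCP and whose axes are the flange's). Camera axes: x right, y up, looking along -z (the intrinsics and any distortion apply to the point x, -y, -z); pixel columns grow to the right and rows downward; lengths in m; the calibration is good to about 2 mm. A picture is of the moment at which its call begins: read the wrist's pose just before it. camera_model takes no time and is no camera call.
- order.job_done(): hands the job in; it is judged then, once.
The state is a dict: "time_s": time; "qpos": joint angles; "dq": joint speeds; "joint_efforts": joint torques, N m; "tool_pos": TCP position; "ee_rot": TCP orientation; "wrist_force": force on the tool from outside, world axes, zero at the start; "wrist_torque": the same for the moment, N m; "gripper_width": finger opening in m; "finger_force": force on a finger pad.
Only numpy, scipy, OpenCV 4.12 (cv2) and the standard library are available. Lean on these libraries where they do the work, as an engineer would, in place of code of your own. Each camera call takes 0.05 s, during which the arm holds its last target. There are 200 camera calls.

TASK

Bleed the small steel air vessel through the valve on its top: unscrew the little knurled brass lock nut by at least half a turn (anticlockwise seen from above) with the pin left up, then press the freed steel pin straight down until you feel it bottom on its seat, keep it there with about 10 N for two seconds, and let it spring back up. The pin is delicate, so do not grip it or push it harder than 14 N, leave the nut unscrewed, and do not disturb the things lying around.

Things in the scene. Friction and masses are not known exactly. Their poses are not given: they have to be found in the camera images.
- air_vessel: Fixed upright round stainless vessel, 84 mm in diameter, with a 104 mm flange on the worktop; origin at the centre of its underside, z up. The valve stands on its axis: a brass boss (radius 11 mm) up to z = 94 mm, then a thin brass stem (radius 5.5 mm) up to z = 112 mm, then lock nut and pin. A pressure gauge sticks out 63 mm on its own -x side at 36 mm height.
- lock_nut (a joint): Turn of the brass lock nut about the vertical valve axis, rad: 0 = screwed down on the stem, grows anticlockwise seen from above (unscrewing), end stop at 4.4 (it cannot come off). It starts at 0 to 0.5. Its friction takes about 0.035 N m to turn, it stays where it is left, and it climbs 2 mm per rad on the pin's thread.
- nut_mid (a point): Centre of the lock nut: on its axis, 5 mm above its underside. The nut is brass, knurled, 13 mm in diameter and 10 mm tall, with a red mark on top. This point rises as the nut is unscrewed and sinks with the pin.
- vent_pin (a joint): How far the steel pin is pressed down, m: 0 = up. Its soft spring pushes up with 2 N at the top, 0.5 N more per mm. It bottoms hard on a hidden seat somewhere between 1 and 5.5 mm down, different each time; only the force tells. The nut goes down with the pin and locks it when screwed down on the stem; from 2.9 rad the nut is clear.
- vent_tip: Round flat steel head of the pin, 8 mm in diameter and 4.5 mm tall, z up; origin at the centre of its top face, 24.5 mm above the underside of the screwed-down nut. The head swivels freely. More than 14 N on it would bend the pin.
- pin_top (a point): Centre of the top face of the pin's head, where it is pressed.
- indicator_tape: Loose bystander: roll of beige tape lying flat, 104 mm in diameter, 25 mm tall, origin under its centre, z up.
- bench_timer: Loose bystander: digital timer 60x64x20 mm, origin under its centre, z up.
- dropper_bottle: Loose bystander: brown dropper bottle, 31 mm in diameter, 102 mm tall, origin under its centre, z up.
- handpiece_1: Loose bystander: dental handpiece 31x144x18 mm lying down, origin under its centre, z up.

How it is judged:
On the way, in this order (a step that is already met when the one before it is completed fails the run):
1. the lock nut is unscrewed to at least 2.9 rad while the pin is up (pressed less than 0.6 mm) (value of joint lock_nut above 2.9 rad and value of joint vent_pin below 0.0006 m), for 0.2 s.
2. the pin is pressed down on its seat with 7 to 14 N (the spring alone gives 4.8 N at most) and held for 1 s (contact force between anything else and vent_tip above 7 N and value of joint vent_pin above 0.0007 m and value of joint lock_nut above 2.8 rad), for 1 s.
At the end, for the whole second after the job is handed in: The lock nut is still unscrewed (2.8 rad or more), the pin has sprung back up (within 0.5 mm of the top) and the robot touches nothing (value of joint lock_nut above 2.8 rad and value of joint vent_pin below 0.0005 m and contact force between each of the arm, the fingers and anything else below 0.5 N).
It fails at once if the pin's head is pushed or gripped with more than 14 N (contact force between anything else and vent_tip above 14 N).
It fails at once if a bystander is shifted by more than 15 mm (distance of any of indicator_tape, bench_timer, dropper_bottle, handpiece_1 from where it was at the start of the episode above 0.015 m).
It also fails if it takes over 64 s, if anything falls off the work surface, if the arm or the gripper's body presses on something with over 40 N, if the wrist force passes 120 N, or if a joint passes its speed limit or range.

## Working session

There is one attempt and no reset: what is moved stays moved. The work goes in short steps, Python scripts to look and compute and a tool call to move; the robot and the scene stay as the last step left them, time stands still between calls to the robot, and variables do not carry over. Pictures are saved under pics/ and viewed, at most 10 in all, crops included, and the job is handed in when it is done.

Besides the shell and the picture viewer there is one more tool, called after "Request:" as name([rows], argument=value, ...), one row to a line, values as JSON. carry_out: Moves the arm, as the interface text tells. Its arguments: {"type":"object","properties":{"series":{"type":"array"}},"required":["series"]}

```bash
mkdir -p pics; python3 - <<'E'
from plant import robot,get_image,camera_model
import cv2
print(robot.observe())
for n in("scene","top","wrist"):
    print(n,camera_model(n)); cv2.imwrite(f"pics/{n}0.png",get_image(n))
E
```

```text
{'time_s': 0.0, 'qpos': array([ 1.14608587e+00,  2.64768784e-01,  1.60539618e+00, -2.29100336e-05,
        1.27364409e+00, -3.68748917e-02]), 'dq': array([ 0.001187  , -0.00065476, -0.00223958, -0.00072463,  0.0006101 ,
       -0.00274167]), 'joint_efforts': array([-7.88323928e-05, -5.15093887e+01, -3.67320657e+01,  1.33083804e-04,
        1.27577037e-02,  2.09690484e-05]), 'tool_pos': array([0.25498253, 0.62423912, 0.24393945]), 'ee_rot': array([ 1.92701291e-01,  9.81256839e-01, -1.08132023e-03, -2.42840755e-04]), 'wrist_force': array([ 0.17527349, -0.53968307,  0.52297009]), 'wrist_torque': array([ 0.01623286, -0.01985214,  0.02022363]), 'finger_force': 0.0, 'gripper_width': 0.08561882346085208}
scene {'fov_y': 49.479655719513985, 'cx': 313.17366501342906, 'cy': 239.6256542362334, 'origin': array([0.02929149, 0.63654469, 0.54628146]), 'attitude': array([-0.18787814,  0.47619469,  0.80822869, -0.29104433])}
top {'fov_y': 55.654648853475, 'cx': 316.5244903950231, 'cy': 232.09674276479967, 'origin': array([0.43210379, 0.03110393, 0.96177084]), 'attitude': array([-0.0389825 ,  0.05145704,  0.70651985, -0.70474267])}
wrist {'fov_y': 71.89512074302907, 'cx': 318.45578423000654, 'cy': 236.2743386046299, 'T_tool_cam': array([[-5.30228394e-04,  9.48819317e-01,  3.15818972e-01,
         8.09438697e-02],
       [ 9.99999742e-01,  3.50256362e-04,  6.26619272e-04,
        -1.31420975e-05],
       [ 4.83930865e-04,  3.15819223e-01, -9.48819258e-01,
        -1.29441047e-01],
       [ 0.00000000e+00,  0.00000000e+00,  0.00000000e+00,
         1.00000000e+00]])}
```

View pics/scene0.png

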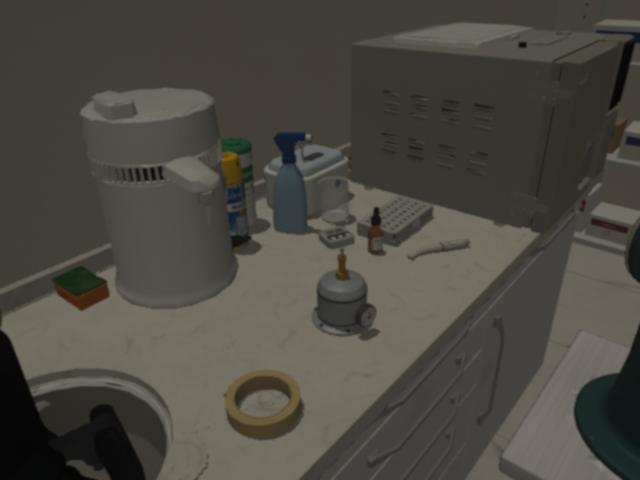

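View pics/top0.png

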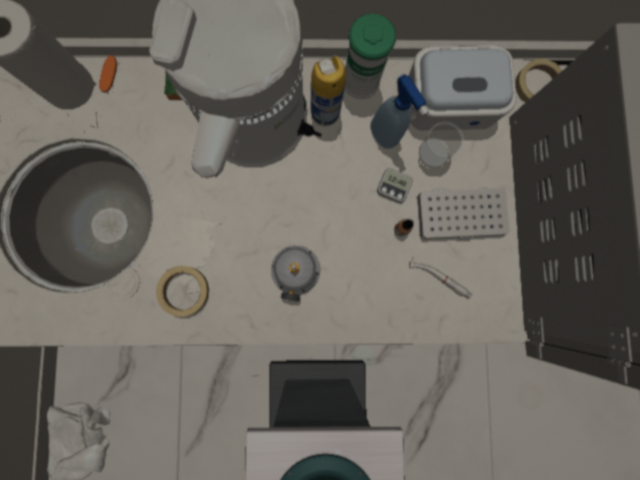

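The scene view shows the vessel with its valve at about (342,252). The top view has it at (294,268), with the gauge towards the robot and the bystanders well clear. I'll triangulate from these and zoom in.

```bash
cat > h.py <<'E'
import numpy as np
from scipy.spatial.transform import Rotation as R
from plant import robot,get_image,camera_model
def cam(n,s=None):
    c=camera_model(n)
    if n=="wrist":
        T=np.eye(4);T[:3,:3]=R.from_quat(s["ee_rot"]).as_matrix();T[:3,3]=s["tool_pos"];T=T@c["T_tool_cam"]
        o,M=T[:3,3],T[:3,:3]
    else:o,M=c["origin"],R.from_quat(c["attitude"]).as_matrix()
    return o,M,240/np.tan(np.radians(c["fov_y"]/2)),c["cx"],c["cy"]
def ray(k,u,v):
    o,M,f,cx,cy=k;d=M@np.array([(u-cx)/f,-(v-cy)/f,-1]);return o,d/np.linalg.norm(d)
def proj(k,p):
    o,M,f,cx,cy=k;q=M.T@(np.array(p)-o);return cx-f*q[0]/q[2],cy+f*q[1]/q[2]
def tri(rs):
    P=[np.eye(3)-np.outer(d,d) for o,d in rs]
    x=np.linalg.solve(sum(P),sum(p@o for p,(o,d) in zip(P,rs)))
    return x,[np.linalg.norm(p@(x-o)) for p,(o,d) in zip(P,rs)]
E
python3 - <<'E'
from h import *
import cv2
print(tri([ray(cam("scene"),342,252),ray(cam("top"),294,267)]))
a=cv2.resize(cv2.imread("pics/scene0.png")[235:335,300:390],None,fx=5,fy=5,interpolation=2)
b=cv2.resize(cv2.imread("pics/top0.png")[235:310,265:325],None,fx=5,fy=5,interpolation=2)
c=np.zeros((500,750,3),np.uint8);c[:,:450]=a;c[:375,450:]=b
cv2.imwrite("pics/c.png",c)
E
```

```text
(array([0.47579866, 0.05813571, 0.12733492]), [np.float64(0.0008515053015977232), np.float64(0.0008515053015976556)])
```

View pics/c.png

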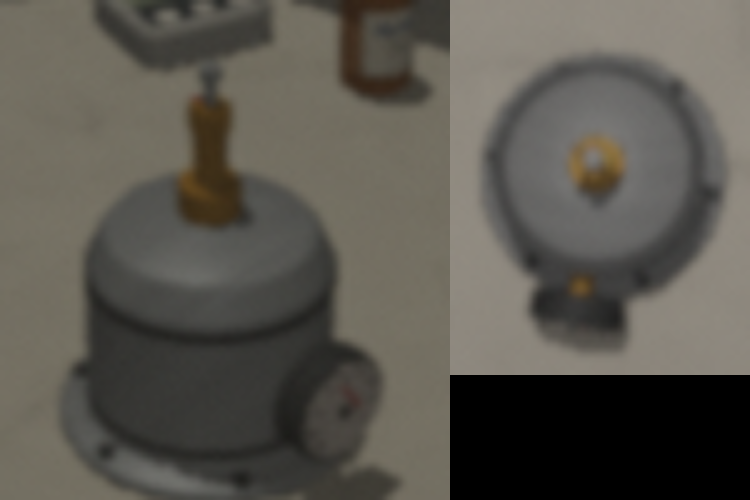

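Request:
carry_out([
  [1,[1.9,-4.6,0],-8.5],
  [1,[3.8,-9.2,0],-17],
  [1,[5.7,-13.8,0],-25.5],
  [1,[7.6,-18.4,0],-34],
  [1,[9.5,-23,0],-42.5],
])

```text
time_s: 0.65
tool_pos: [0.3504, 0.3929, 0.2449]
ee_rot: [0.538, 0.843, -0.0, 0.0]
wrist_force: [0.7, 1.2, 0.3]
gripper_width: 0.0851
finger_force: 0.0
```

Request:
carry_out([
  [1,[1.9,-4.6,0],-8.5],
  [1,[3.8,-9.2,0],-17],
  [1,[5.7,-13.8,0],-25.5],
  [1,[7.6,-18.4,0],-34],
  [1,[9.5,-23,0],-42.5],
])

```text
time_s: 1.15
tool_pos: [0.4454, 0.1629, 0.2453]
ee_rot: [0.807, 0.591, 0.0, 0.0]
wrist_force: [1.0, 0.2, -0.0]
gripper_width: 0.0854
finger_force: 0.0
```

Request:
carry_out([
  [1,[1,-3.5,0],-8.5],
  [1,[2,-7,0],-17],
  [1,[3.1,-10.7,0],-25.5],
  [1,[3.1,-10.7,0],-34],
  [1,[3.1,-10.7,0],-42.5],
])

```text
time_s: 1.65
tool_pos: [0.4763, 0.0563, 0.245]
ee_rot: [0.966, 0.257, -0.0, -0.0]
wrist_force: [1.0, -0.2, 0.9]
gripper_width: 0.0859
finger_force: 0.0
```

```bash
python3 - <<'E'
from h import *
import cv2,pickle
s=robot.observe();i=get_image("wrist");pickle.dump((s,i),open("w1.pkl","wb"));cv2.imwrite("pics/w1.png",i)
print(s["tool_pos"],s["ee_rot"],s["qpos"],s["time_s"],proj(cam("wrist",s),[.476,.058,.1365]))
E
```

```text
[0.47626766 0.05634816 0.24495239] [ 9.66486514e-01  2.56717196e-01 -3.08644432e-04 -7.17230159e-05] [ 6.58065214e-02 -1.11583271e-01  2.00708904e+00  2.30671755e-05
  1.24672024e+00  1.11734742e+00] 1.65 (np.float64(316.16580917778333), np.float64(238.00399301003188))
```

View pics/w1.png

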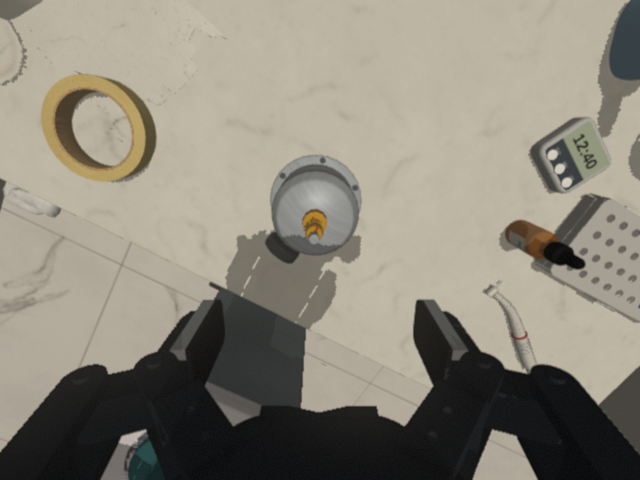

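Request:
carry_out([
  [1,[0,0,0],-8.5],
  [1,[0,0,0],-17],
  [1,[0,0,0],-25.5],
  [1,[0,0,0],-34],
  [1,[0,0,0],-42.5],
])

```text
time_s: 2.2
tool_pos: [0.476, 0.0581, 0.245]
ee_rot: [0.994, -0.108, -0.0, 0.0]
wrist_force: [-0.6, -0.7, -0.6]
gripper_width: 0.0859
finger_force: 0.0
```

Request:
carry_out([
  [1,[0,0,0],0],
  [1,[0,0,0],0],
  [1,[0,0,0],0],
])

```text
time_s: 2.5
tool_pos: [0.4761, 0.058, 0.2452]
ee_rot: [0.995, -0.105, -0.0, 0.0]
wrist_force: [0.8, 0.8, -0.1]
gripper_width: 0.0848
finger_force: 0.0
```

```bash
python3 - <<'E'
from h import *
import cv2,pickle
s=robot.observe();i=get_image("wrist");pickle.dump((s,i),open("w2.pkl","wb"));cv2.imwrite("pics/w2.png",i)
print(s["tool_pos"],s["ee_rot"],s["qpos"],s["time_s"],proj(cam("wrist",s),[.476,.058,.1365]))
E
```

```text
[0.47614657 0.05796411 0.24518458] [ 9.94505717e-01 -1.04682246e-01 -8.01859730e-05  1.47170838e-05] [ 6.92057062e-02 -1.11916027e-01  2.00695324e+00 -1.27911766e-06
  1.24671849e+00  1.84975121e+00] 2.5 (np.float64(318.286144304497), np.float64(239.09297570518905))
```

View pics/w2.png

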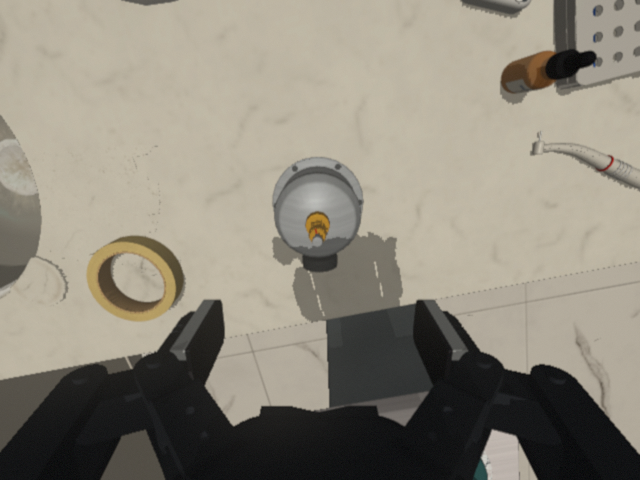

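The wrist views show the pin head near (314,238) and (317,240). It matches the projection, and the jaws straddle it. I'll descend closer and take another pair of views.

Request:
carry_out([
  [1,[0,0,-3],0],
  [1,[0,0,-6],0],
  [1,[0,0,-6],0],
  [1,[0,0,-6],0],
])

```text
time_s: 2.95
tool_pos: [0.4758, 0.0579, 0.1851]
ee_rot: [0.994, -0.106, -0.001, 0.0]
wrist_force: [0.4, 0.0, 1.1]
gripper_width: 0.0854
finger_force: 0.0
```

```bash
python3 - <<'E'
from h import *
import cv2,pickle
s=robot.observe();i=get_image("wrist");pickle.dump((s,i),open("w3.pkl","wb"))
print(s["tool_pos"],s["time_s"],proj(cam("wrist",s),[.476,.058,.1365]))
def crop(p,u,v,h,k):
    return cv2.resize(p[v-h:v+h,u-h:u+h],None,fx=k,fy=k,interpolation=0)
W1=pickle.load(open("w1.pkl","rb"))[1];W2=pickle.load(open("w2.pkl","rb"))[1]
u,v=map(int,proj(cam("wrist",s),[.476,.058,.1365]));print(u,v)
o=np.zeros((560,800,3),np.uint8)
o[:280,:240]=crop(W1,316,230,20,7)[:,:240];o[280:,:240]=crop(W2,318,230,20,7)[:,:240]
o[:,240:]=crop(i,u,v-10,40,7)
cv2.imwrite("pics/c2.png",o)
E
```

```text
[0.47584879 0.05786562 0.18514097] 2.95 (np.float64(318.00546278826556), np.float64(271.52341897074564))
318 271
```

View pics/c2.png

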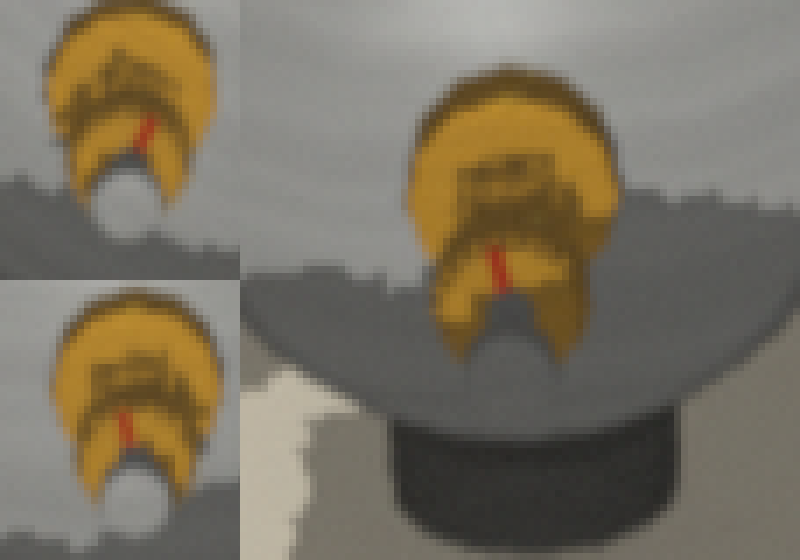

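```bash
python3 - <<'E'
from h import *
import pickle
S=[pickle.load(open(f"w{k}.pkl","rb"))[0] for k in(1,2,3)]
C=[cam("wrist",s) for s in S]; P=[(313.7,238.6),(317.1,241.2),(316.2,274.8)]
rs=[ray(c,*p) for c,p in zip(C,P)]
print(tri(rs)); print(tri(rs+[ray(cam("scene"),342,249),ray(cam("top"),293.6,266.2)]))
for r in rs:
    o,d=r; print(o+d*(.1365-o[2])/d[2])
s=robot.observe();print(s["ee_rot"],s["qpos"])
E
```

```text
(array([0.47460048, 0.05941297, 0.13679523]), [np.float64(0.0002954362135286109), np.float64(0.0001987561585433214), np.float64(0.00027794243636873405)])
(array([0.47469379, 0.05933986, 0.13498794]), [np.float64(0.00036878088910824723), np.float64(0.0006390942935353205), np.float64(0.0011393675930694686), np.float64(0.0013745771797428244), np.float64(0.001907182524155614)])
[0.47476575 0.05954699 0.1365    ]
[0.47453219 0.05923778 0.1365    ]
[0.47416251 0.05948691 0.1365    ]
[ 9.94358622e-01 -1.06069210e-01  4.95438626e-04 -9.15445115e-05] [ 6.90094503e-02 -6.28086432e-02  2.07426650e+00  8.28738626e-06
  1.12912718e+00  1.85234050e+00]
```

Request:
carry_out([
  [1,[-0.13,0.13,-2],0],
  [1,[-0.13,0.13,-4],0],
  [1,[-0.13,0.13,-6],0],
  [1,[-0.13,0.13,-7],0],
  [1,[-0.13,0.13,-7],0],
])

```text
time_s: 3.5
tool_pos: [0.4748, 0.0591, 0.1152]
ee_rot: [0.994, -0.106, -0.0, 0.0]
wrist_force: [0.2, 0.0, 0.7]
gripper_width: 0.0855
finger_force: 0.0
```

Request:
carry_out([
  [0.4,[0,0,0],0],
  [0.3,[0,0,0],0],
  [0.25,[0,0,0],0],
  [0.25,[0,0,0],0],
  [0.25,[0,0,0],0],
])

```text
time_s: 4.0
tool_pos: [0.4752, 0.0592, 0.1157]
ee_rot: [0.994, -0.106, 0.0, -0.0]
wrist_force: [-0.0, -1.4, 0.5]
gripper_width: 0.0213
finger_force: 0.0
```

Gap 21 mm with no contact, so now I'll close on the nut.

Request:
carry_out([
  [0,[0,0,0],0],
  [0,[0,0,0],0],
  [0,[0,0,0],0],
  [0,[0,0,0],0],
  [0,[0,0,0],0],
])

```text
time_s: 4.5
tool_pos: [0.4751, 0.0594, 0.1154]
ee_rot: [0.994, -0.106, 0.0, -0.0]
wrist_force: [-0.3, 2.0, 1.8]
gripper_width: 0.0103
finger_force: 58.4
```

Request:
carry_out([
  [0,[0,0,0.03],8.5],
  [0,[0,0,0.06],17],
  [0,[0,0,0.06],17],
])

```text
time_s: 4.8
tool_pos: [0.4752, 0.0595, 0.116]
ee_rot: [0.999, 0.042, 0.0, -0.0]
wrist_force: [-0.0, 3.3, 1.2]
gripper_width: 0.01
finger_force: 58.5
```

```bash
python3 - <<'E'
from h import *
import cv2
s=robot.observe();print(s["wrist_force"],s["wrist_torque"],s["ee_rot"],s["gripper_width"],s["tool_pos"])
i=get_image("wrist");u,v=map(int,proj(cam("wrist",s),[.4745,.0593,.125]));print(u,v)
cv2.imwrite("pics/c3.png",cv2.resize(i[v-70:v+50,u-70:u+70],None,fx=5,fy=5,interpolation=0))
for _ in range(3):
    get_image("top");s=robot.observe();print(s["wrist_force"],s["wrist_torque"],s["gripper_width"])
E
```

```text
[-0.00924797  3.28495045  1.18830984] [ 0.458762   -0.10970162  0.03430236] [ 9.99124189e-01  4.18413110e-02  2.38485219e-04 -3.19089497e-04] 0.010000641255538203 [0.47515636 0.05950889 0.1160223 ]
318 329
[0.36927972 2.80570891 1.67612666] [ 0.57676526 -0.00813604  0.06771409] 0.009875182149497617
[0.83709176 3.35240509 1.944285  ] [ 0.57142552 -0.09225104  0.02824774] 0.01028459761059859
[0.15611051 4.43961732 1.50911596] [ 0.53979459 -0.06636585 -0.02391931] 0.010012034776945402
```

View pics/c3.png

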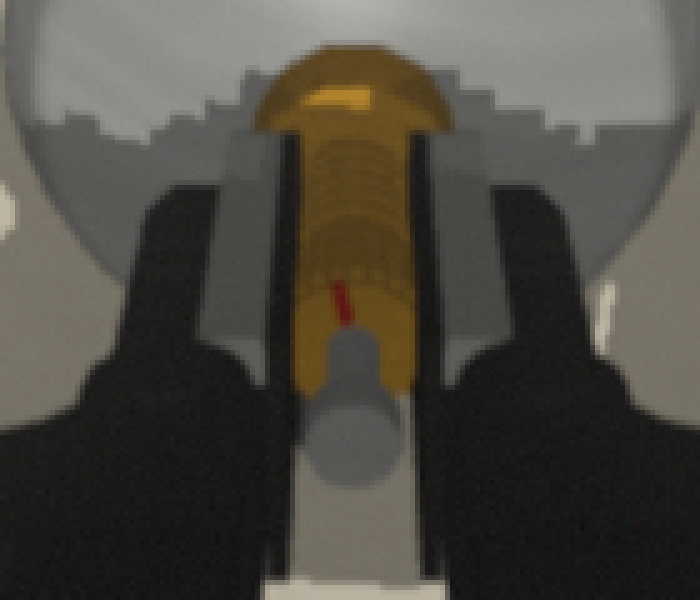

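The picture shows the nut between the pads, with its red mark at (342,300) still at the same angle to the tool. The nut is turning with the gripper and the pin head sits free between the fingers, so I'll continue.

Request:
carry_out([
  [0,[0,0,0.03],8.5],
  [0,[0,0,0.06],17],
  [0,[0,0,0.09],25.5],
  [0,[0,0,0.12],34],
  [0,[0,0,0.15],42.5],
])

```text
time_s: 5.5
tool_pos: [0.4749, 0.0599, 0.1174]
ee_rot: [0.915, 0.403, 0.0, -0.001]
wrist_force: [0.4, 5.4, 1.6]
gripper_width: 0.0102
finger_force: 58.5
```

Request:
carry_out([
  [0,[0,0,0.03],8.5],
  [0,[0,0,0.06],17],
  [0,[0,0,0.09],25.5],
  [0,[0,0,0.12],34],
  [0,[0,0,0.15],42.5],
])

```text
time_s: 6.0
tool_pos: [0.4745, 0.06, 0.1187]
ee_rot: [0.707, 0.707, 0.0, -0.001]
wrist_force: [-0.2, 6.2, 1.7]
gripper_width: 0.01
finger_force: 58.6
```

Request:
carry_out([
  [0,[0,0,0.03],8.5],
  [0,[0,0,0.06],17],
  [0,[0,0,0.09],25.5],
  [0,[0,0,0.12],34],
  [0,[0,0,0.15],42.5],
])

```text
time_s: 6.5
tool_pos: [0.474, 0.0599, 0.12]
ee_rot: [0.403, 0.915, 0.0, -0.001]
wrist_force: [-0.3, 5.9, 3.0]
gripper_width: 0.0101
finger_force: 58.6
```

Request:
carry_out([
  [0,[0,0,0.03],8.5],
  [0,[0,0,0.06],17],
  [0,[0,0,0.09],25.5],
  [0,[0,0,0.12],34],
  [0,[0,0,0.15],42.5],
])

```text
time_s: 7.0
tool_pos: [0.4738, 0.0595, 0.1214]
ee_rot: [0.044, 0.999, 0.0, -0.001]
wrist_force: [-2.2, 3.6, 2.6]
gripper_width: 0.0102
finger_force: 58.6
```

Request:
carry_out([
  [0,[0,0,0],0],
  [0,[0,0,0],0],
  [0,[0,0,0],0],
])

```text
time_s: 7.3
tool_pos: [0.4738, 0.0595, 0.1214]
ee_rot: [0.048, 0.999, 0.0, -0.001]
wrist_force: [-2.7, 5.2, 1.6]
gripper_width: 0.0104
finger_force: 58.7
```

```bash
python3 - <<'E'
from h import *
import cv2
s=robot.observe();print(s["wrist_force"],s["wrist_torque"],s["ee_rot"],s["qpos"],s["tool_pos"])
i=get_image("wrist");u,v=map(int,proj(cam("wrist",s),[.4745,.0593,.13]));print(u,v)
cv2.imwrite("pics/c4.png",cv2.resize(i[v-70:v+50,u-70:u+70],None,fx=5,fy=5,interpolation=0))
E
```

```text
[-2.70524296  5.20600398  1.56415425] [ 0.75626417  0.4377814  -0.02893495] [ 4.82111696e-02  9.98836393e-01  2.01060934e-04 -1.22578663e-03] [ 7.22298288e-02  5.95613941e-03  2.13902106e+00  8.25049531e-04
  9.99001096e-01 -1.40255399e+00] [0.47383869 0.05948216 0.12138651]
318 328
```

View pics/c4.png

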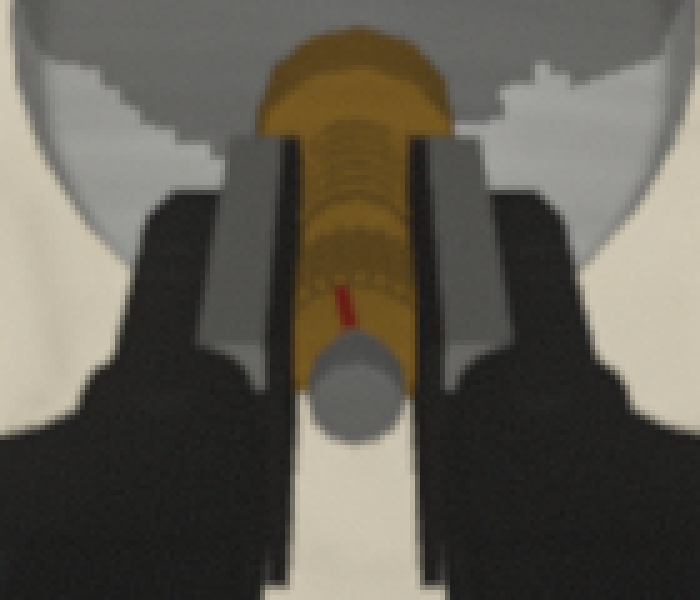

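The nut has turned by about 187°, and the mark is still locked to the tool. Next I release, rise above the pin and shut the fingers.

Request:
carry_out([
  [0.5,[0,0,0],0],
  [0.5,[0,0,0],0],
  [0.5,[0,0,0],0],
  [0.5,[0,0,0],0],
  [0.5,[0,0,0],0],
])

```text
time_s: 7.85
tool_pos: [0.475, 0.059, 0.1218]
ee_rot: [0.046, 0.999, -0.0, 0.0]
wrist_force: [0.2, -0.6, -0.3]
gripper_width: 0.0431
finger_force: 0.0
```

Request:
carry_out([
  [0.5,[0,0,1.5],0],
  [0.5,[0,0,3],0],
  [0.5,[0,0,4.8],0],
  [0.5,[0,0,4.8],0],
  [0.5,[0,0,4.8],0],
])

```text
time_s: 8.35
tool_pos: [0.4752, 0.0591, 0.17]
ee_rot: [0.046, 0.999, 0.0, 0.001]
wrist_force: [-0.0, 0.1, -0.0]
gripper_width: 0.0428
finger_force: 0.0
```

```bash
python3 - <<'E'
from h import *
import cv2
s=robot.observe();print(s["wrist_force"],s["tool_pos"],s["time_s"])
i=get_image("wrist");u,v=map(int,proj(cam("wrist",s),[.4745,.0593,.1365]));print(u,v)
cv2.imwrite("pics/c5.png",cv2.resize(i[v-60:v+40,u-60:u+60],None,fx=6,fy=6,interpolation=0))
E
```

```text
[-0.0106655   0.127842   -0.00206455] [0.47523618 0.05913084 0.16996137] 8.35
318 281
```

View pics/c5.png

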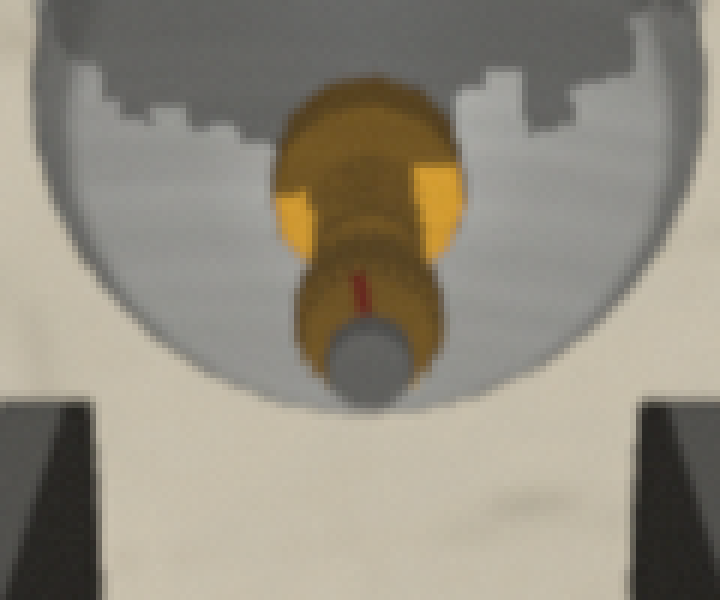

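Request:
carry_out([
  [0,[0,0,0],0],
  [0,[0,0,0],0],
  [0,[0,0,0],0],
  [0,[0,0,0],0],
  [0,[0,0,0],0],
])

```text
time_s: 8.9
tool_pos: [0.4749, 0.0592, 0.1697]
ee_rot: [0.046, 0.999, -0.0, -0.0]
wrist_force: [0.5, -0.2, -0.5]
gripper_width: 0.0004
finger_force: 0.0
```

Request:
carry_out([
  [0,[0,0,0],0],
  [0,[0,0,0],0],
  [0,[0,0,0],0],
  [0,[0,0,0],0],
  [0,[0,0,0],0],
])

```text
time_s: 9.4
tool_pos: [0.475, 0.0592, 0.1699]
ee_rot: [0.046, 0.999, 0.0, 0.0]
wrist_force: [-0.0, 0.7, -0.2]
gripper_width: -0.0001
finger_force: 0.0
```

The view shows the nut unscrewed and released, and the pin head at about (370,362) in the crop, centred between the fingers. Next I press in small steps.

Request:
carry_out([
  [0,[-0.08,0.04,-1],0],
  [0,[-0.08,0.04,-1.4],0],
  [0,[-0.08,0.04,-1.6],0],
  [0,[-0.08,0.04,-1.7],0],
  [0,[-0.08,0.04,-1.7],0],
])

```text
time_s: 9.9
tool_pos: [0.474, 0.0595, 0.1526]
ee_rot: [0.046, 0.999, -0.0, -0.0]
wrist_force: [-0.1, -0.4, -0.1]
gripper_width: 0.0002
finger_force: 0.0
```

Request:
carry_out([
  [0,[0,0,-0.05],0],
  [0,[0,0,-0.1],0],
  [0,[0,0,-0.15],0],
  [0,[0,0,-0.15],0],
])

```text
time_s: 10.3
tool_pos: [0.4742, 0.0596, 0.1514]
ee_rot: [0.046, 0.999, 0.0, 0.0]
wrist_force: [0.2, 0.7, 0.3]
gripper_width: -0.0001
finger_force: 0.0
```

Request:
carry_out([
  [0,[0,0,-0.03],0],
  [0,[0,0,-0.06],0],
  [0,[0,0,-0.09],0],
  [0,[0,0,-0.09],0],
])

```text
time_s: 10.7
tool_pos: [0.4742, 0.0596, 0.1507]
ee_rot: [0.046, 0.999, -0.0, 0.0]
wrist_force: [-0.4, 0.0, 1.4]
gripper_width: 0.0001
finger_force: 0.9
```

Request:
carry_out([
  [0,[0,0,-0.02],0],
  [0,[0,0,-0.04],0],
  [0,[0,0,-0.06],0],
  [0,[0,0,-0.06],0],
])

```text
time_s: 11.1
tool_pos: [0.4742, 0.0596, 0.1499]
ee_rot: [0.046, 0.999, 0.0, 0.0]
wrist_force: [-0.4, 0.1, 1.9]
gripper_width: -0.0003
finger_force: 1.1
```

Request:
carry_out([
  [0,[0,0,-0.02],0],
  [0,[0,0,-0.04],0],
  [0,[0,0,-0.04],0],
  [0,[0,0,-0.04],0],
])

```text
time_s: 11.5
tool_pos: [0.4742, 0.0596, 0.1495]
ee_rot: [0.046, 0.999, 0.0, 0.0]
wrist_force: [0.4, 0.6, 3.2]
gripper_width: -0.0001
finger_force: 1.2
```

Request:
carry_out([
  [0,[0,0,-0.02],0],
  [0,[0,0,-0.04],0],
  [0,[0,0,-0.04],0],
  [0,[0,0,-0.04],0],
])

```text
time_s: 11.9
tool_pos: [0.4742, 0.0596, 0.1491]
ee_rot: [0.046, 0.999, 0.0, 0.0]
wrist_force: [-0.3, -0.8, 2.5]
gripper_width: -0.0
finger_force: 1.3
```

Request:
carry_out([
  [0,[0,0,-0.02],0],
  [0,[0,0,-0.04],0],
  [0,[0,0,-0.04],0],
  [0,[0,0,-0.04],0],
])

```text
time_s: 12.3
tool_pos: [0.4742, 0.0596, 0.1487]
ee_rot: [0.046, 0.999, 0.0, 0.0]
wrist_force: [-0.2, -0.2, 3.3]
gripper_width: 0.0
finger_force: 1.4
```

Request:
carry_out([
  [0,[0,0,-0.02],0],
  [0,[0,0,-0.04],0],
  [0,[0,0,-0.04],0],
])

```text
time_s: 12.6
tool_pos: [0.4742, 0.0596, 0.1483]
ee_rot: [0.046, 0.999, 0.0, 0.0]
wrist_force: [-0.2, 0.6, 2.1]
gripper_width: -0.0002
finger_force: 1.5
```

Request:
carry_out([
  [0,[0,0,-0.02],0],
  [0,[0,0,-0.04],0],
  [0,[0,0,-0.04],0],
])

```text
time_s: 12.9
tool_pos: [0.4742, 0.0596, 0.1479]
ee_rot: [0.046, 0.999, -0.0, 0.0]
wrist_force: [0.1, 0.9, 3.5]
gripper_width: -0.0
finger_force: 1.7
```

Request:
carry_out([
  [0,[0,0,-0.02],0],
  [0,[0,0,-0.04],0],
  [0,[0,0,-0.04],0],
])

```text
time_s: 13.2
tool_pos: [0.4742, 0.0596, 0.1478]
ee_rot: [0.046, 0.999, 0.0, 0.0]
wrist_force: [-0.8, -0.3, 5.7]
gripper_width: -0.0003
finger_force: 2.7
```

The pin is seated at z≈0.1478. Stiffness is roughly 7 N/mm, so I'll add a little.

Request:
carry_out([
  [0,[0,0,-0.02],0],
  [0,[0,0,-0.03],0],
  [0,[0,0,-0.03],0],
])

```text
time_s: 13.5
tool_pos: [0.4742, 0.0596, 0.1477]
ee_rot: [0.046, 0.999, 0.0, 0.0]
wrist_force: [-1.2, 0.5, 7.1]
gripper_width: 0.0
finger_force: 3.3
```

Request:
carry_out([
  [0,[0,0,-0.02],0],
  [0,[0,0,-0.04],0],
  [0,[0,0,-0.05],0],
  [0,[0,0,-0.05],0],
])

```text
time_s: 13.9
tool_pos: [0.4743, 0.0596, 0.1476]
ee_rot: [0.045, 0.999, 0.0, 0.0]
wrist_force: [-2.7, -1.1, 8.4]
gripper_width: -0.0002
finger_force: 4.4
```

Request:
carry_out([
  [0,[0,0,-0.02],0],
  [0,[0,0,-0.04],0],
  [0,[0,0,-0.04],0],
  [0,[0,0,-0.04],0],
])

```text
time_s: 14.3
tool_pos: [0.4743, 0.0596, 0.1475]
ee_rot: [0.046, 0.999, 0.0, 0.0]
wrist_force: [-4.5, -1.0, 11.2]
gripper_width: 0.0
finger_force: 5.2
```

Request:
carry_out([
  [0,[0,0,0],0],
  [0,[0,0,0],0],
  [0,[0,0,0],0],
  [0,[0,0,0],0],
  [0,[0,0,0],0],
])

```text
time_s: 14.8
tool_pos: [0.4744, 0.0596, 0.1475]
ee_rot: [0.046, 0.999, 0.0, 0.0]
wrist_force: [-3.5, -1.1, 10.2]
gripper_width: 0.0004
finger_force: 5.2
```

It reads about 10.5 N. I'll hold over two seconds, then lift away.

Request:
carry_out([
  [0,[0,0,0],0],
  [0,[0,0,0],0],
  [0,[0,0,0],0],
  [0,[0,0,0],0],
  [0,[0,0,0],0],
])

```text
time_s: 15.3
tool_pos: [0.4743, 0.0596, 0.1475]
ee_rot: [0.046, 0.999, 0.0, 0.0]
wrist_force: [-3.9, -0.3, 10.2]
gripper_width: -0.0003
finger_force: 5.2
```

Request:
carry_out([
  [0,[0,0,0],0],
  [0,[0,0,0],0],
  [0,[0,0,0],0],
  [0,[0,0,0],0],
  [0,[0,0,0],0],
])

```text
time_s: 15.8
tool_pos: [0.4743, 0.0596, 0.1475]
ee_rot: [0.046, 0.999, 0.0, 0.0]
wrist_force: [-3.8, -1.1, 10.4]
gripper_width: -0.0002
finger_force: 5.2
```

Request:
carry_out([
  [0,[0,0,0],0],
  [0,[0,0,0],0],
  [0,[0,0,0],0],
  [0,[0,0,0],0],
  [0,[0,0,0],0],
])

```text
time_s: 16.3
tool_pos: [0.4744, 0.0596, 0.1475]
ee_rot: [0.046, 0.999, 0.0, 0.0]
wrist_force: [-2.6, -0.8, 10.8]
gripper_width: -0.0003
finger_force: 5.2
```

Request:
carry_out([
  [0,[0,0,0.1],0],
  [0,[0,0,0.3],0],
  [0,[0,0,0.6],0],
  [0,[0,0,1],0],
  [0,[0,0,2],0],
])

```text
time_s: 16.8
tool_pos: [0.4729, 0.0595, 0.1653]
ee_rot: [0.046, 0.999, -0.0, -0.002]
wrist_force: [1.4, 0.3, 0.2]
gripper_width: 0.0
finger_force: 0.0
```

Request:
carry_out([
  [0,[0,0,3],0],
  [0,[0,0,5],0],
  [0,[0,0,5],0],
  [0,[0,0,5],0],
  [0,[0,0,5],0],
])

```text
time_s: 17.3
tool_pos: [0.4733, 0.0595, 0.2151]
ee_rot: [0.046, 0.999, -0.0, -0.001]
wrist_force: [-0.7, -0.4, 0.5]
gripper_width: 0.0001
finger_force: 0.0
```

```bash
python3 - <<'E'
from h import *
import cv2
s=robot.observe();print(s["wrist_force"],s["tool_pos"],s["time_s"])
i=get_image("wrist");u,v=map(int,proj(cam("wrist",s),[.4745,.0593,.1365]));print(u,v)
cv2.imwrite("pics/c6.png",cv2.resize(i[v-60:v+40,u-60:u+60],None,fx=6,fy=6,interpolation=0))
E
```

```text
[-0.69354452 -0.39637999  0.46861727] [0.47326519 0.05950469 0.21510884] 17.3
318 254
```

View pics/c6.png

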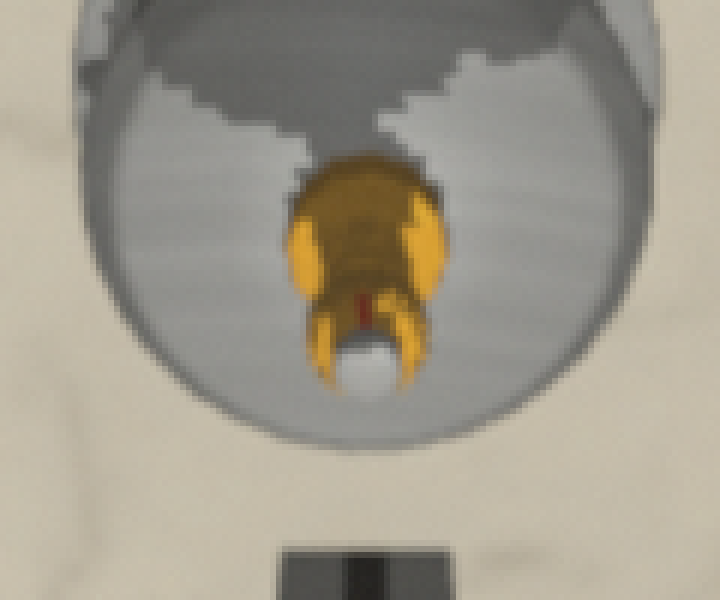

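The last view shows the pin head back up at (368,362) in the crop and the nut mark unchanged at (364,310), with the fingers well above.

```bash
python3 -c "
from plant import order
print(order.job_done())"
```

```text
the job is handed in; nothing more can be done
None
```

I handed the job in at about 17 s: the nut is unscrewed about 187°, the pin was held on its seat at about 10.5 N for about 2 s and has sprung back up, and the robot touches nothing; the verdict was not shown.

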